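# Change over sample vials by their flip caps

## Robot

A 6-joint arm with a two-finger parallel gripper is mounted at the origin on the work surface. World frame = base frame: x ahead of the robot, y to its left, z up, the work surface at z = 0. Lengths are in m, angles in rad, forces in N, time in s.
With the tool pointing down it reaches from about 0.375 to 0.975 m from the base axis. Payload 3.8 kg.
Tool frame: the origin (TCP) lies midway between the tips of the shut fingers; the grasp point (between the pads) lies 19 mm behind it; z points along the fingers, y is the line along which they close (so a half turn about z gives the same grasp; the last joint's range is limited). The gripper opens to 85 mm and grips with 20 to 120 N. Pads are 22 mm wide; open, the fingers measure 114 mm over their backs; the gripper's body (76 mm by 85 mm) begins 54 mm behind the grasp point. The pads swing forward as they close: fully open they stand 13 mm farther back than shut.
Start: joints at [-1.376, 0.264, 1.604, -0, 1.274, -0.037], TCP at [0.155, -0.657, 0.204] pointing down, gripper open.
Joint ranges: [-2.63, 2.63], [-0.94, 2.18], [0.31, 2.57], [-1.31, 4.45], [0, 2.66], [-2.55, 2.55]. Speed limits (rad/s): [2.57, 2.57, 3.14, 3.14, 3.14, 3.14].

## Interface

Orientations are given as a rotation vector (axis times angle).
In Python, from workcell import bot gives the robot as it stands.
- The arm moves only by the tool jog_arm, never from a script. Its argument "motion" is a list of rows, each a list of 5 numbers: the opening, from -1 (shut) to 1 (fully open), then the shift along the tool's x, y, z in mm, then the turn about the tool's z in degrees. In form: [[claw, x, y, z, twist], ...]. A call has 1 to 10 rows; each row shifts and turns the commanded pose from where the row before left it, along the tool's axes as they then stand; what a row does not reach is not made up. A row lasts 1/12 s, in which the tool goes at most 41.7 mm and 7.16 degrees, less where a joint would pass 70% of its speed; a pose out of reach is approached as far as the arm can. A call with a gripper value outside its range is refused whole. The fingers move at their own pace and stop on an object; "force" is the grip in N (left out, the last holds). Time passes only in rows, so rows that do not move let the fingers close. It gives the time, the measured TCP pose, the force, the opening and the grip force at its end, in the units of the state.
- bot.read_state(): the state, without advancing time (a new reading comes with each control period).
- bot.read_camera(name): name is "side" or "top"; returns (picture, depth): 384x512x3 uint8, red, green, blue; 384x512 float32, m along the optical axis (not along the pixel's ray), 0 where there is no reading.
- bot.get_calibration(name): a dict with "vfov" (degrees; the focal length in pixels is half the picture's height over the tangent of half this angle, whatever the lens; pixels are square), "cx", "cy" (the principal point, pixels), "rvec" (rotation vector, rad) and "tvec" (3), from world to camera coordinates, as OpenCV has them. Camera axes: x right, y down, z forward; pixel columns grow to the right and rows downward; lengths in m; the calibration is good to about 2 mm. A picture is of the moment at which its call begins. get_calibration takes no time and is no camera call.
- bot.finish_job(): hands the job in; it is judged then, once.
The state is a dict: "time": time; "q": joint angles; "joint_vel": joint speeds; "joint_torque": joint torques, N m; "tool_pos": TCP position; "tcp_rot": TCP orientation; "wrist_force": force on the tool from outside, world axes, zero at the start; "torque": the same for the moment, N m; "width": opening from 0.0 (shut) to 1.0 (fully open); "grip_force": force on a finger pad.
Only numpy, scipy, OpenCV 4.12 (cv2) and the standard library are available. Lean on these libraries where they do the work, as an engineer would, in place of code of your own. Each camera call takes 0.05 s, during which the arm holds its last target. There are 200 camera calls.

## Task

The tallest of the three vials in the rack holds a finished sample and stands open: fold its flip cap over and press it shut until it snaps fully home, pressing gently so that the vial is forced no more than about 12 mm down into its sprung socket. Only then flick open the shut cap of the shortest vial, so that it stands wide open for the next sample. Keep the middle-sized vial shut and leave the spool, screwdriver and fitting where they are.

Things in the scene. Friction and masses are not known exactly. Their poses are not given: they have to be found in the camera images.
- rack: Fixed aluminium rack, 100 x 290 mm, deck top at z = 0.046; three vials stand in a row along its own y axis, 85 mm apart, in any order. Origin: centre of its underside on the table.
- socket_tall: Fixed steel socket holding the tallest, slimmest vial (clear, outer radius 13 mm, rim at z = 0.120; cannot be lifted out or turned). Origin: on the vial's axis, on the table (z = 0). Its -x axis points, level, from the vial's axis to the thumb tab of the shut cap; the hinge is on the +x side.
- tab_tall (a point): Point on the thumb tab of the tallest, slimmest vial's white flip cap, mid width and mid thickness, 44 mm from the hinge; moves with the cap. The cap is a disc of radius 16 mm, 5 mm thick, lying on the rim when shut; the flat tab, 12 mm wide, 5 mm thick, runs out 22 mm from the disc's edge, ending 53 mm from the hinge.
- hinge_tall (a point): Middle of the hinge line of the tallest, slimmest vial's cap, at rim height, 15 mm from the vial's axis on the socket's +x side; the line is level, along the socket's y axis. Moves only with the vial.
- cap_tall (a joint): Cap angle, rad: 0 shut and latched, 1.75 at the open stop (10 degrees past upright). A spring (under 1 N at the tab) opens the cap unless latched: let go above about 0.1 it flies to the stop, below 0.05 it snaps to 0. Popping the latch takes 3 to 6 N up at the tab. Snapping it in takes about 7 N pressed down on the tab 40 mm from the hinge, 5 N at the tab's end, far more over the disc.
- vial_tall (a joint): How far that vial is pressed down into its sprung socket, m: 0 at rest, 0.8 N per mm after the first 1.5 N (7 mm at 7 N, 12 mm at 11 N); it comes back up by itself. Cap, hinge and rim go down with it, so pressing must go on past the resting height until the latch snaps.
- socket_mid: Fixed steel socket holding the middle-sized vial (clear, outer radius 15 mm, rim at z = 0.100; cannot be lifted out or turned). Origin: on the vial's axis, on the table (z = 0). Its -x axis points, level, from the vial's axis to the thumb tab of the shut cap; the hinge is on the +x side.
- tab_mid (a point): Point on the thumb tab of the middle-sized vial's white flip cap, mid width and mid thickness, 48 mm from the hinge; moves with the cap. The cap is a disc of radius 18 mm, 5 mm thick, lying on the rim when shut; the flat tab, 12 mm wide, 5 mm thick, runs out 22 mm from the disc's edge, ending 57 mm from the hinge.
- hinge_mid (a point): Middle of the hinge line of the middle-sized vial's cap, at rim height, 17 mm from the vial's axis on the socket's +x side; the line is level, along the socket's y axis. Moves only with the vial.
- cap_mid (a joint): Cap angle, rad: 0 shut and latched, 1.75 at the open stop (10 degrees past upright). A spring (under 1 N at the tab) opens the cap unless latched: let go above about 0.1 it flies to the stop, below 0.05 it snaps to 0. Popping the latch takes 3 to 6 N up at the tab. Snapping it in takes about 7 N pressed down on the tab 40 mm from the hinge, 5 N at the tab's end, far more over the disc.
- vial_mid (a joint): How far that vial is pressed down into its sprung socket, m: 0 at rest, 0.8 N per mm after the first 1.5 N (7 mm at 7 N, 12 mm at 11 N); it comes back up by itself. Cap, hinge and rim go down with it, so pressing must go on past the resting height until the latch snaps.
- socket_short: Fixed steel socket holding the shortest, widest vial (clear, outer radius 17 mm, rim at z = 0.080; cannot be lifted out or turned). Origin: on the vial's axis, on the table (z = 0). Its -x axis points, level, from the vial's axis to the thumb tab of the shut cap; the hinge is on the +x side.
- tab_short (a point): Point on the thumb tab of the shortest, widest vial's white flip cap, mid width and mid thickness, 52 mm from the hinge; moves with the cap. The cap is a disc of radius 20 mm, 5 mm thick, lying on the rim when shut; the flat tab, 12 mm wide, 5 mm thick, runs out 22 mm from the disc's edge, ending 61 mm from the hinge.
- hinge_short (a point): Middle of the hinge line of the shortest, widest vial's cap, at rim height, 19 mm from the vial's axis on the socket's +x side; the line is level, along the socket's y axis. Moves only with the vial.
- cap_short (a joint): Cap angle, rad: 0 shut and latched, 1.75 at the open stop (10 degrees past upright). A spring (under 1 N at the tab) opens the cap unless latched: let go above about 0.1 it flies to the stop, below 0.05 it snaps to 0. Popping the latch takes 3 to 6 N up at the tab. Snapping it in takes about 7 N pressed down on the tab 40 mm from the hinge, 5 N at the tab's end, far more over the disc.
- vial_short (a joint): How far that vial is pressed down into its sprung socket, m: 0 at rest, 0.8 N per mm after the first 1.5 N (7 mm at 7 N, 12 mm at 11 N); it comes back up by itself. Cap, hinge and rim go down with it, so pressing must go on past the resting height until the latch snaps.
- spool: Loose steel wire spool standing on end, 54 mm diameter, 36 mm high; bystander. Origin: centre of its underside.
- driver: Loose screwdriver, black handle, 170 mm long, lying on the table; bystander. Its x axis runs along it.
- fitting: Loose brass tube fitting standing upright, 28 mm diameter, 42 mm high; bystander. Origin: centre of its underside.

How it is judged:
By the outcome, as a careful person would: the job done as asked, in the order asked, and still so for the second after the job is handed in, with the robot touching nothing.
It also fails if it takes over 48 s, if anything falls off the work surface, if the arm or the gripper's body presses on something with over 40 N, if the wrist force passes 120 N, or if a joint passes its speed limit or range.

## Working session

There is one attempt and no reset: what is moved stays moved. The work goes in short steps, Python scripts to look and compute and a tool call to move; the robot and the scene stay as the last step left them, time stands still between calls to the robot, and variables do not carry over. Pictures are saved under pics/ and viewed, at most 10 in all, crops included, and the job is handed in when it is done.

Besides the shell and the picture viewer there is one more tool, called after ">>>" as name(argument=value, ...), one argument or row to a line, values as JSON. jog_arm: Moves the arm, as the interface text tells. Its arguments: {"type":"object","properties":{"motion":{"type":"array"},"force":{"type":"number"}},"required":["motion"]}

```bash
mkdir -p pics; cat > h.py <<'E'
import numpy as np, cv2
from workcell import bot
def cal(n):
    c=bot.get_calibration(n); f=192/np.tan(np.radians(c["vfov"])/2)
    R=cv2.Rodrigues(np.array(c["rvec"],float))[0]; return f,c["cx"],c["cy"],R,np.array(c["tvec"],float)
def ray(n,u,v):
    f,cx,cy,R,t=cal(n); d=R.T@np.array([(u-cx)/f,(v-cy)/f,1]); return -R.T@t,d
def onz(n,u,v,z):
    o,d=ray(n,u,v); return o+d*(z-o[2])/d[2]
def proj(n,p):
    f,cx,cy,R,t=cal(n); q=R@np.array(p)+t; return f*q[0]/q[2]+cx,f*q[1]/q[2]+cy
def cloud(n,D):
    f,cx,cy,R,t=cal(n); v,u=np.mgrid[:384,:512]; P=np.stack([(u-cx)/f*D,(v-cy)/f*D,D],-1); return (P-t)@R
E
python3 - <<'E'
from h import *
for n in("top","side"):
    p,d=bot.read_camera(n); cv2.imwrite(f"pics/{n}0.png",p[:,:,::-1]); np.savez(f"{n}0.npz",p=p,d=d)
    c=bot.get_calibration(n); print(n,c, ray(n,256,192))
s=bot.read_state(); print(s)
E
```

```text
top {'vfov': 54.30706536603278, 'cx': 251.42179904946255, 'cy': 189.3899241248234, 'rvec': array([ 2.19639811, -2.13054314,  0.12636079]), 'tvec': array([0.01697266, 0.61942412, 0.68181004])} (array([0.53685997, 0.03632029, 0.7478646 ]), array([ 0.10744926, -0.01314092, -0.9942234 ]))
side {'vfov': 54.11526859114442, 'cx': 259.7609037577806, 'cy': 189.5308132102544, 'rvec': array([ 1.98051366, -0.86700483,  0.49093954]), 'tvec': array([-0.40067553,  0.33020374,  0.31790287])} (array([ 0.1974538 , -0.35979292,  0.44966507]), array([ 0.61987353,  0.57947747, -0.52925035]))
{'time': 0.1, 'q': array([-1.37586525e+00,  2.64699728e-01,  1.60528734e+00, -9.43874630e-06,
        1.27370661e+00, -3.69240371e-02]), 'joint_vel': array([ 0.00100126, -0.00256235, -0.00371963, -0.00035861,  0.00038358,
       -0.00128284]), 'joint_torque': array([-3.87832652e-04, -5.16707826e+01, -3.68590379e+01,  1.34699701e-05,
        6.24805049e-03, -9.58529597e-06]), 'tool_pos': array([ 0.1549387 , -0.65621277,  0.20314488]), 'tcp_rot': array([-3.11842583e+00, -3.63144094e-01,  2.74407337e-04]), 'wrist_force': array([-0.94397748, -0.72354051, -0.32041744]), 'torque': array([-0.01657081,  0.00559107, -0.01453106]), 'grip_force': 0.0, 'width': 0.9997267524385416}
```

View pics/top0.png

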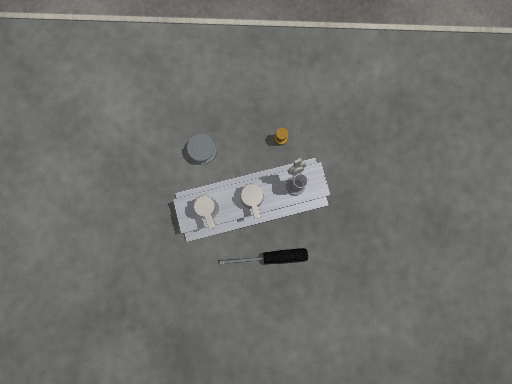

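View pics/side0.png

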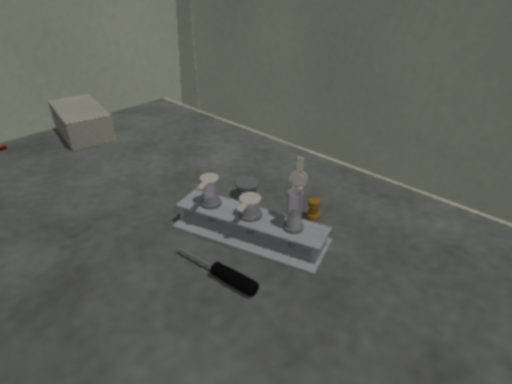

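The top view shows the open tall vial near (299,182) with its cap standing at (296,167). Two shut caps are at (252,195) and (204,206) with their tabs pointing down the image (-x). The side view shows the left cap (209,180) standing higher than the centre one (250,200), so the centre vial looks like the shortest.

```bash
python3 - <<'E'
from h import *
Z=np.load("top0.npz");p,d=Z["p"],Z["d"]; C=cloud("top",d); S=np.load("side0.npz");CS=cloud("side",S["d"])
pi=p.astype(int); m=((pi[...,0]-pi[...,2]>8)&(pi[...,0]>130)).astype(np.uint8); m[:130]=0
n,l,st,ce=cv2.connectedComponentsWithStats(m)
for i in range(1,n):
    if st[i,4]<30: continue
    k=(l==i)&(d>0); z=C[k][:,2]; print(st[i],ce[i].round(1),"z med",np.median(z).round(4),C[k].mean(0).round(4))
for zc,(u,v) in ((.105,(204,206)),(.085,(252,195)),(.12,(299,182))): print(onz("top",u,v,zc).round(4))
for u,v in((209,179),(250,199),(299,180),(300,162)): print("side",CS[v,u].round(4))
# rack edges: deck pixels
k=(np.abs(C[...,2]-.046)<.004)&(d>0); 
P=C[k][:,:2].astype(np.float32); r=cv2.minAreaRect(P*1000); print(r, cv2.boxPoints(r).round(1).tolist())
cv2.imwrite("pics/crop.png",cv2.resize(p[120:280,160:340,::-1],None,fx=4,fy=3.75,interpolation=cv2.INTER_CUBIC))
E
```

```text
[276 130  12  14 116] [282.1 135. ] z med 0.0415 [ 0.7267 -0.0207  0.0364]
[241 184  22  34 376] [252.6 197.8] z med 0.0849 [0.598  0.0334 0.0849]
[194 195  20  33 339] [204.5 207.6] z med 0.105 [0.5766 0.1155 0.105 ]
[0.5794 0.1165 0.105 ]
[0.6029 0.0345 0.085 ]
[ 0.624  -0.0443  0.12  ]
side [0.5745 0.1102 0.1058]
side [0.5993 0.0304 0.0857]
side [ 0.6406 -0.0433  0.1364]
side [ 0.6476 -0.0379  0.1654]
((642.7578125, 46.97679138183594), (149.4476776123047, 289.92205810546875), 16.401369094848633) [[530.0999755859375, 164.89999389648438], [612.0, -113.19999694824219], [755.4000244140625, -71.0], [673.5, 207.10000610351562]]
```

View pics/crop.png

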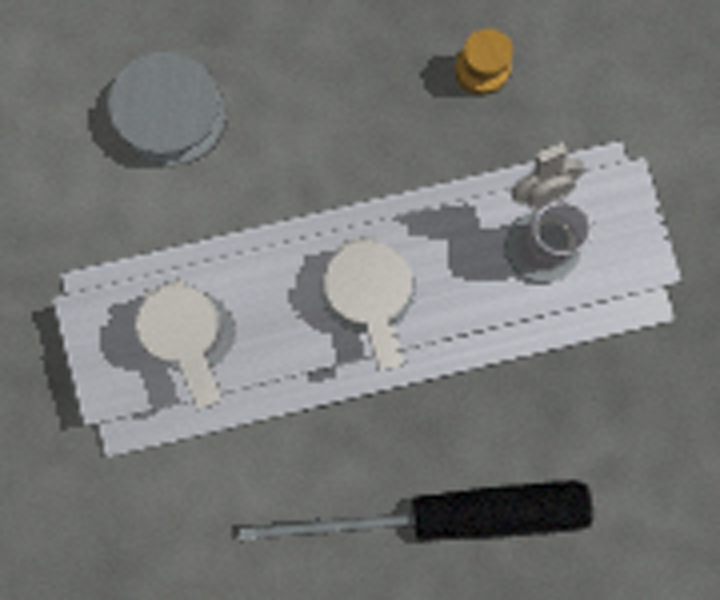

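The crop shows the mid disc at (178,322), the short disc at (368,282) with its tab at (388,350), and the tall rim at (560,232) with its open cap at (548,180) on the +x side.

```bash
python3 - <<'E'
from h import *
from scipy.optimize import least_squares
Z=np.load("top0.npz");p,d=Z["p"],Z["d"]; C=cloud("top",d); S=np.load("side0.npz");CS=cloud("side",S["d"])
for nm,(x,y),zc,R in(("short",(.6029,.0345),.085,.020),("mid",(.579,.1165),.105,.018)):
    k=(np.abs(C[...,2]-zc)<.006)&(np.hypot(C[...,0]-x,C[...,1]-y)<.06)
    m=k.astype(np.uint8); c,_=max(((c,cv2.contourArea(c)) for c in cv2.findContours(m,0,1)[0]),key=lambda a:a[1])
    E=np.array([onz("top",u,v,zc)[:2] for u,v in c[:,0]]); 
    q=np.array([x,y])
    for _ in range(4):
        e=E[np.abs(np.hypot(*(E-q).T)-R)<.005]; q=least_squares(lambda a:np.hypot(*(e-a[:2]).T)-a[2],[*q,R]).x[:2]
    P=np.array([onz("top",u,v,zc)[:2] for v,u in np.argwhere(k)]); t=P[np.hypot(*(P-q).T)>R+.003].mean(0)-q
    print(nm,q.round(4),"tabdir deg",np.degrees(np.arctan2(t[1],t[0])).round(1),"n",k.sum())
for nm,Cc in(("top",C),("side",CS)):
    k=(Cc[...,2]>.124)&(np.hypot(Cc[...,0]-.65,Cc[...,1]+.043)<.06); P=Cc[k]; print(nm,k.sum(),P.mean(0).round(4))
    for a in(.125,.135,.145,.155,.165): 
        s=P[np.abs(P[:,2]-a)<.005]; 
        if len(s): print(a,len(s),s.mean(0).round(4),s.min(0).round(4),s.max(0).round(4))
    if nm=="side": 
        w,V=np.linalg.eigh(np.cov(P.T)); print("normal",V[:,0],w)
    k=(np.abs(Cc[...,2]-.119)<.004)&(np.hypot(Cc[...,0]-.624,Cc[...,1]+.044)<.03); print("rim",k.sum(),Cc[k].mean(0).round(4),Cc[k].min(0),Cc[k].max(0))
E
```

```text
short [0.6028 0.0353] tabdir deg -163.4 n 482
mid [0.5796 0.1164] tabdir deg -157.0 n 446
top 181 [ 0.6445 -0.0367  0.1486]
0.125 7 [ 0.6375 -0.0371  0.1272] [ 0.6359 -0.0448  0.125 ] [ 0.64   -0.0281  0.1294]
0.135 38 [ 0.6407 -0.038   0.1355] [ 0.6352 -0.052   0.13  ] [ 0.6516 -0.0235  0.1398]
0.145 79 [ 0.6439 -0.037   0.1447] [ 0.6373 -0.051   0.1401] [ 0.6542 -0.0233  0.1499]
0.155 13 [ 0.6459 -0.0358  0.1545] [ 0.6438 -0.0415  0.1504] [ 0.6483 -0.0308  0.1597]
0.165 19 [ 0.6478 -0.0353  0.1648] [ 0.6451 -0.0415  0.1602] [ 0.6507 -0.0296  0.1696]
rim 71 [ 0.6275 -0.0457  0.1193] [ 0.6142968  -0.05804041  0.11508831] [ 0.64267047 -0.0321093   0.12180509]
side 360 [ 0.643  -0.0393  0.1453]
0.125 37 [ 0.6402 -0.041   0.1269] [ 0.6336 -0.051   0.1241] [ 0.6479 -0.0274  0.1296]
0.135 106 [ 0.6402 -0.0411  0.1352] [ 0.633  -0.0526  0.13  ] [ 0.6526 -0.0253  0.14  ]
0.145 110 [ 0.6428 -0.0392  0.1446] [ 0.6352 -0.051   0.1403] [ 0.6517 -0.0254  0.1498]
0.155 42 [ 0.6455 -0.0373  0.1549] [ 0.6415 -0.0435  0.1503] [ 0.6488 -0.031   0.1598]
0.165 44 [ 0.6474 -0.0367  0.1649] [ 0.6433 -0.0421  0.1604] [ 0.6525 -0.0305  0.1697]
normal [ 0.85249545  0.45952577 -0.24917378] [4.38288340e-06 5.09429387e-05 1.83496261e-04]
rim 127 [ 0.6265 -0.0473  0.1189] [ 0.61211913 -0.06044246  0.1150456 ] [ 0.64377282 -0.03385224  0.12271813]
```

>>> jog_arm(
  motion=[
    [-1,0,0,-25,-6.3],
    [-1,0,0,-25,-6.4],
    [-1,28,-13,0,0],
    [-1,28,-13,0,0],
    [-1,28,-13,0,0],
    [-1,28,-13,0,0],
    [-1,28,-13,0,0],
    [-1,28,-13,0,0],
    [-1,28,-13,0,0],
    [-1,28,-13,0,0],
  ],
)

```text
time: 0.93
tool_pos: [0.3114, -0.4637, 0.2538]
tcp_rot: [-3.06, -0.706, 0.0]
wrist_force: [1.1, -0.6, 0.0]
width: -0.002
grip_force: 0.0
```

>>> jog_arm(
  motion=[
    [-1,28,-13,0,0],
    [-1,28,-13,0,0],
    [-1,28,-13,0,0],
    [-1,28,-13,0,0],
    [-1,28,-13,0,0],
    [-1,28,-13,0,0],
    [-1,28,-13,0,0],
    [-1,28,-13,0,0],
    [-1,28,-13,0,0],
    [-1,28,-13,0,0],
  ],
)

```text
time: 1.77
tool_pos: [0.5061, -0.2243, 0.2539]
tcp_rot: [-3.061, -0.706, 0.001]
wrist_force: [0.7, -1.3, 0.0]
width: -0.005
grip_force: 0.0
```

```bash
cat >> h.py <<'E'
def to(p,az=None):
    s=bot.read_state(); R=cv2.Rodrigues(np.array(s["tcp_rot"]))[0]; a=np.degrees(np.arctan2(R[1,0],R[0,0]))
    print("t",round(s["time"],2),"tcp",s["tool_pos"].round(4),"az",a.round(2),"tilt",R[2,2].round(4),"tool mm",(1000*R.T@(np.array(p)-s["tool_pos"])).round(1),"F",s["wrist_force"].round(1),"w",round(s["width"],2), "twist",None if az is None else round(a-az,1))
E
python3 -c "
from h import *
to((.671,-.024,.25),26)"
```

```text
t 1.77 tcp [ 0.5061 -0.2243  0.2539] az 25.99 tilt -1.0 tool mm [ 236.  -107.8    3.9] F [ 0.7 -1.3  0. ] w -0.0 twist -0.0
```

>>> jog_arm(
  motion=[
    [-1,29,-13,0,0],
    [-1,29,-13,0,0],
    [-1,29,-13,0,0],
    [-1,29,-13,0,0],
    [-1,29,-13,0,0],
    [-1,29,-13,0,0],
    [-1,29,-13,0,0],
    [-1,29,-13,0,0],
    [-1,0,0,0,0],
    [-1,0,0,0,0],
  ],
)

```text
time: 2.6
tool_pos: [0.6688, -0.0292, 0.2531]
tcp_rot: [-3.06, -0.71, 0.003]
wrist_force: [0.8, 0.1, 0.2]
width: -0.003
grip_force: 0.0
```

```bash
python3 -c "
from h import *
to((.671,-.024,.165),26)
for n in('side','top'):
  p,d=bot.read_camera(n); cv2.imwrite('pics/b_%s.png'%n,cv2.resize(p[120:280,180:380,::-1],None,fx=4,fy=3.75))
  print(n,proj(n,(.671,-.024,.165)))"
```

```text
t 2.6 tcp [ 0.6688 -0.0292  0.2531] az 26.14 tilt -1.0 tool mm [ 4.4 -3.6 88.1] F [0.8 0.1 0.2] w -0.0 twist 0.1
side (np.float64(301.849962477546), np.float64(155.02455106906137))
top (np.float64(290.41125937427967), np.float64(148.47954963438815))
```

View pics/b_side.png

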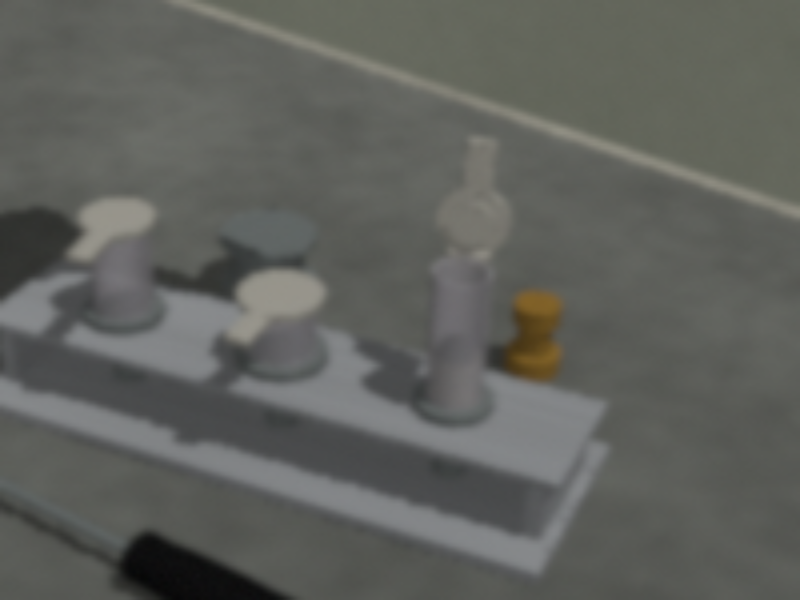

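The crop shows all three vials as measured, with the tall cap upright at (475,210). The gripper is above the frame, so the way down is clear.

>>> jog_arm(
  motion=[
    [-1,5,-4,0,0],
    [-1,0,0,18,0],
    [-1,0,0,18,0],
    [-1,0,0,18,0],
    [-1,0,0,18,0],
    [-1,0,0,16,0],
    [-1,0,0,0,0],
  ],
)

```text
time: 3.28
tool_pos: [0.668, -0.0256, 0.1621]
tcp_rot: [-3.06, -0.703, 0.011]
wrist_force: [-1.1, 1.1, -1.3]
width: 0.001
grip_force: 0.0
```

```bash
python3 -c "
from h import *
a=np.array([.626,-.046]);u=np.array([.899,.438])
to((*(a+u*.031),.168),26)"
```

```text
t 3.28 tcp [ 0.668  -0.0256  0.1621] az 25.89 tilt -1.0 tool mm [-15.7  -0.1  -5.8] F [-1.1  1.1 -1.3] w 0.0 twist -0.1
```

>>> jog_arm(
  motion=[
    [-1,-8,0,-6,0],
    [-1,-8,0,0,0],
    [-1,-6,0,0,0],
    [-1,-6.5,0,0.5,0],
    [-1,-6,0,1.5,0],
    [-1,-6,0,2,0],
    [-1,-5.5,0,3,0],
    [-1,-5.5,0,3.5,0],
    [-1,-4.5,0,4.5,0],
    [-1,-4,0,4.5,0],
  ],
)

```text
time: 4.12
tool_pos: [0.6168, -0.0514, 0.1522]
tcp_rot: [-3.061, -0.706, 0.001]
wrist_force: [0.3, -0.4, -0.0]
width: 0.001
grip_force: 0.0
```

```bash
python3 -c "
from h import *
a=np.array([.626,-.046]);u=np.array([.899,.438])
to((*(a-u*.0131),.148),26)
for n in('side',):
  p,d=bot.read_camera(n); cv2.imwrite('pics/c_%s.png'%n,cv2.resize(p[130:250,220:380,::-1],None,fx=5,fy=5,interpolation=cv2.INTER_CUBIC))
"
```

```text
t 4.12 tcp [ 0.6168 -0.0514  0.1522] az 25.98 tilt -1.0 tool mm [-2.4 -0.8  4.2] F [ 0.3 -0.4 -0. ] w 0.0 twist -0.0
```

View pics/c_side.png

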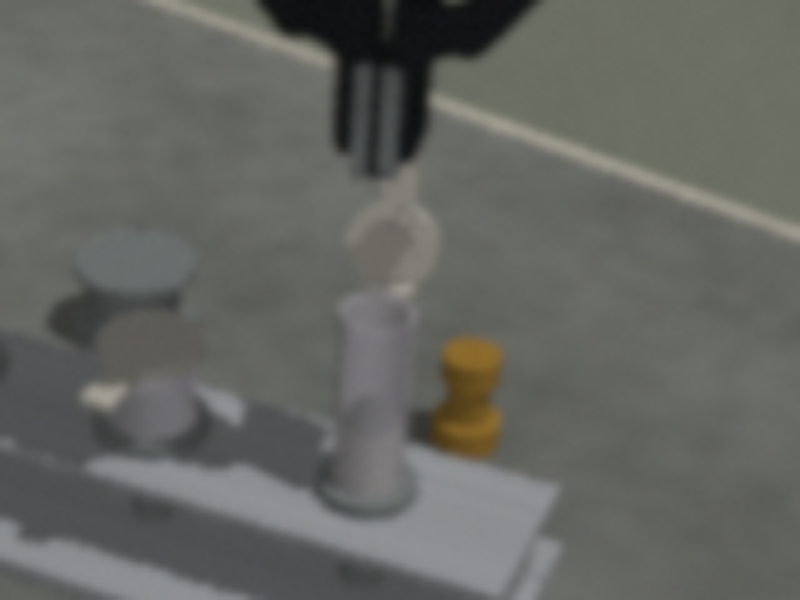

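The picture shows the cap still fully open, with its disc at (392,245) behind the fingers. They rode over the tab's tip, so I'll go back over it and push lower.

>>> jog_arm(
  motion=[
    [-1,0,0,-20,0],
    [-1,0,0,-20,0],
    [-1,5,0,-3,0],
    [-1,19,0,0,0],
    [-1,19,0,0,0],
    [-1,18,-1,0,0],
    [-1,0,0,15,0],
    [-1,0,0,15,0],
    [-1,0,0,10,0],
    [-1,0,0,0,0],
  ],
)

```text
time: 5.0
tool_pos: [0.6696, -0.0231, 0.1515]
tcp_rot: [-3.059, -0.706, 0.01]
wrist_force: [-0.7, 0.2, -0.6]
width: -0.002
grip_force: 0.0
```

```bash
python3 -c "
from h import *
a=np.array([.626,-.046]);u=np.array([.899,.438])
to((*(a+u*.031),.155),26)
p,d=bot.read_camera('side'); C=cloud('side',d)
k=(C[...,2]>.124)&(np.hypot(C[...,0]-.65,C[...,1]+.043)<.06)&(C[...,2]<.172)&(p[...,0]>110);P=C[k]
r=(P[:,:2]-a)@u; n=np.cross(u,P[:,:2]-a)
for z in(.13,.14,.15,.16,.17):
  m=abs(P[:,2]-z)<.005; print(z,m.sum(),r[m].mean().round(4),n[m].mean().round(4))
"
```

```text
t 5.0 tcp [ 0.6696 -0.0231  0.1515] az 26.0 tilt -1.0 tool mm [-18.2   1.5  -3.4] F [-0.7  0.2 -0.6] w -0.0 twist -0.0
0.13 69 0.0141 -0.0027
0.14 116 0.0162 -0.0019
0.15 69 0.0198 -0.0014
0.16 45 0.022 -0.0011
0.17 32 0.0238 -0.0015<string>:7: DeprecationWarning: Arrays of 2-dimensional vectors are deprecated. Use arrays of 3-dimensional vectors instead. (deprecated in NumPy 2.0)
```

>>> jog_arm(
  motion=[
    [-1,-9,2,-3,0],
    [-1,-9,0,0,0],
    [-1,-5,0,0,0],
    [-1,-5,0,0,0],
    [-1,-4.5,0,1,0],
    [-1,-4.5,0,1.5,0],
    [-1,-4,0,2,0],
    [-1,-4,0,2.5,0],
    [-1,0,0,0,0],
  ],
)

```text
time: 5.8
tool_pos: [0.631, -0.0454, 0.151]
tcp_rot: [-3.061, -0.706, 0.003]
wrist_force: [-0.4, 0.6, -0.1]
width: -0.0
grip_force: 0.0
```

```bash
cat >> h.py <<'E'
def capscan(z0=.124):
    a=np.array([.626,-.046]);u=np.array([.899,.438])
    p,d=bot.read_camera('side'); C=cloud('side',d); q=p.astype(int)
    k=(C[...,2]>z0)&(np.hypot(C[...,0]-.63,C[...,1]+.045)<.07)&(C[...,2]<.178)&(q[...,0]-q[...,2]>3)&(q[...,0]>75);P=C[k]
    r=(P[:,:2]-a)@u; n=(P[:,:2]-a)@np.array([-u[1],u[0]])
    for z in np.arange(.115,.18,.01):
        m=abs(P[:,2]-z)<.005
        if m.any(): print(z.round(3),m.sum(),"r",r[m].min().round(4),r[m].max().round(4),"n",n[m].mean().round(4))
    return p
E
python3 -c "
from h import *
a=np.array([.626,-.046]);u=np.array([.899,.438])
to((*(a-u*.008),.145),26)
p=capscan(); cv2.imwrite('pics/d.png',cv2.resize(p[130:250,220:380,::-1],None,fx=5,fy=5,interpolation=cv2.INTER_CUBIC))
"
```

```text
t 5.8 tcp [ 0.631  -0.0454  0.151 ] az 25.96 tilt -1.0 tool mm [-12.7  -1.6   6. ] F [-0.4  0.6 -0.1] w -0.0 twist -0.0
0.125 37 r 0.0101 0.0178 n -0.0017
0.135 108 r 0.0097 0.021 n -0.0013
0.145 104 r 0.0111 0.024 n -0.0015
0.155 45 r 0.0171 0.0225 n -0.0013
0.165 32 r 0.0201 0.0266 n -0.0022
```

View pics/d.png

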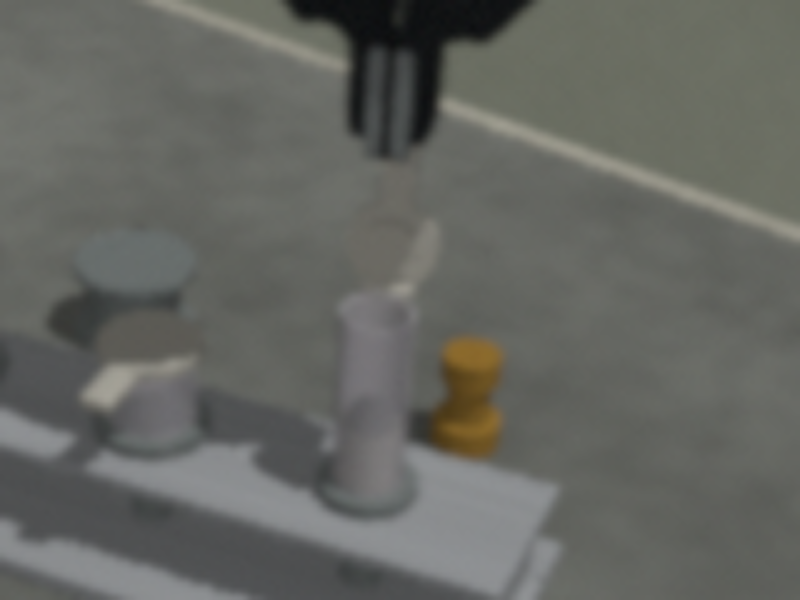

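The finger tip shows at crop (390,155), in front of the tab, which is still upright. I'll compare the tip's real position with the reported TCP.

```bash
python3 -c "
from h import *
s=bot.read_state(); print(s['tool_pos'], proj('side',s['tool_pos']))
p,d=bot.read_camera('side'); C=cloud('side',d)
for v in range(146,176,3): print(v,[ (C[v,u]*1000).round().astype(int).tolist() for u in (294,298,302)], p[v,298])
p,d=bot.read_camera('top'); C=cloud('top',d)
a=np.array([.626,-.046]);u=np.array([.899,.438])
k=(C[...,2]>.122)&(np.hypot(C[...,0]-.63,C[...,1]+.045)<.06)&(C[...,2]<.2)
for z in np.arange(.125,.2,.01):
  m=k&(abs(C[...,2]-z)<.005); r=(C[m][:,:2]-a)@u
  if m.sum(): print(z.round(3),m.sum(),r.min().round(4),r.max().round(4),p[m].mean(0).round())
"
```

```text
[ 0.63147537 -0.04519053  0.15122378] (np.float64(297.01138062690853), np.float64(174.5574794818487))
146 [[617, -47, 207], [620, -52, 208], [626, -55, 207]] [45 46 46]
149 [[618, -46, 202], [621, -52, 203], [626, -56, 202]] [51 53 53]
152 [[618, -47, 197], [621, -52, 197], [628, -54, 196]] [57 59 59]
155 [[619, -46, 191], [622, -52, 192], [627, -55, 191]] [62 65 64]
158 [[619, -47, 186], [623, -51, 187], [628, -55, 186]] [64 67 67]
161 [[901, 163, 1], [621, -53, 182], [650, -40, 167]] [76 77 74]
164 [[887, 152, 2], [646, -35, 161], [648, -42, 163]] [107 105  98]
167 [[875, 142, 2], [645, -36, 156], [648, -42, 157]] [107 105  99]
170 [[643, -30, 149], [645, -37, 151], [648, -43, 152]] [108 106 100]
173 [[640, -33, 146], [642, -40, 148], [646, -45, 148]] [101 100  94]
```

The depth image puts the real finger tip at z ≈ 0.182 while the TCP reads 0.151. The tips therefore sit about 31 mm above the reported point, which explains both passes over the cap. I'll allow for that offset and go back in lower.

>>> jog_arm(
  motion=[
    [-1,0,0,-10,0],
    [-1,15,0,0,0],
    [-1,15,0,0,0],
    [-1,15,0,0,0],
    [-1,0,0,0,0],
    [-1,0,0,10,0],
    [-1,0,0,14,0],
    [-1,0,0,13,0],
    [-1,0,0,0,0],
    [-1,0,0,0,0],
  ],
)

```text
time: 6.78
tool_pos: [0.6703, -0.0255, 0.1221]
tcp_rot: [-3.06, -0.705, 0.008]
wrist_force: [-0.4, 0.6, -0.0]
width: 0.0
grip_force: 0.0
```

```bash
python3 -c "
from h import *
a=np.array([.626,-.046]);u=np.array([.899,.438])
to((*(a+u*.031),.124),26)
p,d=bot.read_camera('top'); C=cloud('top',d)
s=bot.read_state()['tool_pos'];
p,d=bot.read_camera('side'); C=cloud('side',d)
k=(np.hypot(C[...,0]-s[0],C[...,1]-s[1])<.022)&(p[...,0]<100)&(C[...,2]>.06)&(C[...,2]<.3); print('tip z',np.sort(C[k][:,2])[[0,5,20]],k.sum())
capscan()
"
```

```text
t 6.78 tcp [ 0.6703 -0.0255  0.1221] az 25.96 tilt -1.0 tool mm [-17.8  -1.   -1.8] F [-0.4  0.6 -0. ] w 0.0 twist -0.0
tip z [0.15261534 0.15873489 0.16305254] 1161
0.125 40 r 0.0108 0.0182 n -0.0009
0.135 104 r 0.0107 0.0222 n -0.0019
0.145 107 r 0.0119 0.0237 n -0.0014
0.155 42 r 0.0187 0.0238 n -0.0013
0.165 53 r 0.0206 0.0433 n -0.0008
0.175 21 r 0.0224 0.0267 n -0.0014
```

>>> jog_arm(
  motion=[
    [-1,-9,0,-3,0],
    [-1,-9,0,0,0],
    [-1,-5,0,0,0],
    [-1,-5,0,0,0],
    [-1,-4.5,0,1,0],
    [-1,-4.5,0,1.5,0],
    [-1,-4,0,2,0],
    [-1,-4,0,2.5,0],
    [-1,0,0,0,0],
  ],
)

```text
time: 7.68
tool_pos: [0.631, -0.0454, 0.12]
tcp_rot: [-3.061, -0.706, 0.003]
wrist_force: [0.6, -0.5, 0.4]
width: -0.002
grip_force: 0.3
```

```bash
python3 -c "
from h import *
a=np.array([.626,-.046]);u=np.array([.899,.438])
to((*(a-u*.008),.115),26)
p=capscan(); cv2.imwrite('pics/e.png',cv2.resize(p[130:250,220:380,::-1],None,fx=5,fy=5,interpolation=cv2.INTER_CUBIC))
"
```

```text
t 7.68 tcp [ 0.631  -0.0454  0.12  ] az 25.97 tilt -1.0 tool mm [-12.7  -1.7   5. ] F [ 0.6 -0.5  0.4] w -0.0 twist -0.0
0.125 17 r 0.0009 0.0095 n -0.0027
0.135 68 r -0.0063 0.0065 n -0.0024
0.145 43 r -0.0126 0.0005 n -0.0024
0.155 29 r -0.0225 -0.0065 n -0.0013
0.165 19 r -0.0223 -0.0177 n -0.0011
```

View pics/e.png

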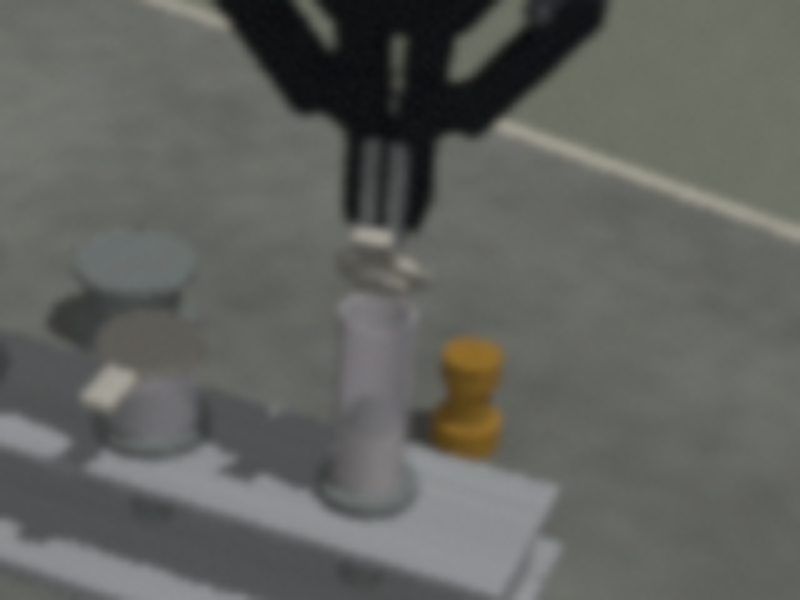

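The cap is folded about halfway: its tab end at (372,238) rests against the fingertip. I'll follow it further down.

>>> jog_arm(
  motion=[
    [-1,-4,0,1,0],
    [-1,-4,0,2,0],
    [-1,-4,0,2.5,0],
    [-1,-3.5,0,3,0],
    [-1,-3,0,3,0],
    [-1,-3,0,3,0],
    [-1,-2,0,3,0],
    [-1,-2,0,4,0],
    [-1,0,0,0,0],
    [-1,0,0,0,0],
  ],
)

```text
time: 8.57
tool_pos: [0.6103, -0.0562, 0.1002]
tcp_rot: [3.061, 0.706, 0.003]
wrist_force: [2.0, 1.6, 5.7]
width: -0.001
grip_force: 2.4
```

```bash
python3 -c "
from h import *
a=np.array([.626,-.046]);u=np.array([.899,.438])
to((*(a-u*.0214),.098),26)
p=capscan(.11)
"
```

```text
t 8.57 tcp [ 0.6103 -0.0562  0.1002] az 25.98 tilt -1.0 tool mm [-2.8 -2.3  2.2] F [2.  1.6 5.7] w -0.0 twist -0.0
0.115 4 r -0.0133 -0.0033 n 0.0011
0.125 68 r -0.0388 0.0097 n -0.0059
0.135 3 r -0.0372 -0.0293 n -0.0009
```

>>> jog_arm(
  motion=[
    [-1,-1,0,1,0],
    [-1,0,0,1,0],
    [-1,0,0,1,0],
    [-1,0,0,0,0],
  ],
)

```text
time: 8.95
tool_pos: [0.6097, -0.0566, 0.0973]
tcp_rot: [3.061, 0.706, 0.004]
wrist_force: [2.4, 2.5, 7.4]
width: 0.001
grip_force: 3.3
```

```bash
python3 -c "
from h import *
a=np.array([.626,-.046]);u=np.array([.899,.438])
to((*(a-u*.0214),.098),26)
p=capscan(.105)
"
```

```text
t 8.95 tcp [ 0.6097 -0.0566  0.0973] az 25.99 tilt -1.0 tool mm [-2.1 -2.4 -0.7] F [2.4 2.5 7.4] w 0.0 twist -0.0
0.115 5 r -0.0117 -0.0006 n -0.0116
0.125 66 r -0.0391 0.0085 n -0.0054
0.135 1 r -0.0168 -0.0168 n -0.0151
```

>>> jog_arm(
  motion=[
    [-1,0,0,0.7,0],
    [-1,0,0,0.7,0],
    [-1,0,0,0.6,0],
    [-1,0,0,0,0],
  ],
)

```text
time: 9.33
tool_pos: [0.6095, -0.0567, 0.0955]
tcp_rot: [3.06, 0.706, 0.003]
wrist_force: [2.7, 1.9, 5.8]
width: 0.002
grip_force: 3.4
```

```bash
python3 -c "
from h import *
a=np.array([.626,-.046]);u=np.array([.899,.438])
to((*(a-u*.0214),.098),26)
p,d=bot.read_camera('side'); C=cloud('side',d); cv2.imwrite('pics/f.png',cv2.resize(p[150:240,240:360,::-1],None,fx=6.6,fy=6.6,interpolation=cv2.INTER_CUBIC))
"
```

```text
t 9.33 tcp [ 0.6095 -0.0567  0.0955] az 25.99 tilt -1.0 tool mm [-1.9 -2.4 -2.6] F [2.7 1.9 5.8] w 0.0 twist -0.0
```

View pics/f.png

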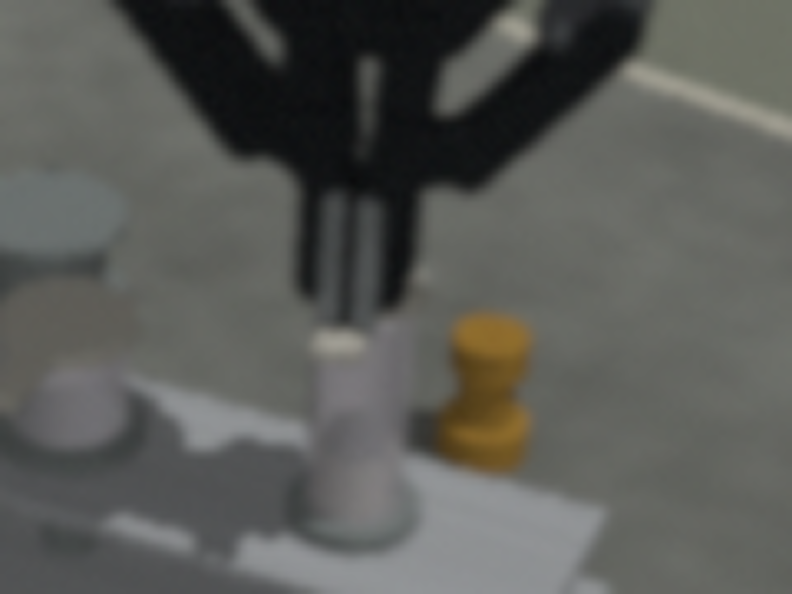

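The tab's end shows at (340,345) under the fingertips, and the cap looks near level. The force fell from 7.4 to 5.8 N, which may be the snap. I'll press a little more and watch the force.

>>> jog_arm(
  motion=[
    [-1,0,0,1,0],
    [-1,0,0,0.5,0],
    [-1,0,0,0,0],
  ],
)

```text
time: 9.63
tool_pos: [0.6088, -0.0569, 0.0931]
tcp_rot: [3.061, 0.706, 0.001]
wrist_force: [3.6, 0.2, 5.3]
width: -0.0
grip_force: 2.5
```

```bash
python3 -c "
from h import *
to((.6,-.05,.1),26)
for n in range(3): bot.read_camera('side'); print(bot.read_state()['wrist_force'].round(1))
p,d=bot.read_camera('top'); C=cloud('top',d)
p,d=bot.read_camera('side'); C=cloud('side',d)
for v in range(196,206,1): print(v,[(C[v,u]*1000).round().astype(int).tolist() for u in (288,292,296)],p[v,292])
"
```

```text
t 9.63 tcp [ 0.6088 -0.0569  0.0931] az 25.99 tilt -1.0 tool mm [ -4.9 -10.   -6.9] F [3.6 0.2 5.3] w -0.0 twist -0.0
[3.3 1.  5.5]
[2.7 0.7 4.3]
[2.4 0.6 4.9]
196 [[595, -57, 132], [598, -63, 133], [604, -66, 132]] [48 51 50]
197 [[595, -57, 130], [597, -63, 132], [603, -66, 130]] [50 52 52]
198 [[596, -57, 128], [599, -62, 129], [604, -66, 128]] [49 51 51]
199 [[595, -57, 126], [599, -62, 127], [605, -65, 125]] [49 51 51]
200 [[595, -57, 124], [599, -62, 125], [606, -65, 123]] [59 60 58]
201 [[598, -55, 120], [600, -62, 122], [618, -57, 112]] [90 89 84]
202 [[596, -57, 121], [599, -63, 122], [618, -56, 109]] [132 130 122]
203 [[595, -58, 120], [596, -65, 122], [619, -56, 107]] [157 154 145]
204 [[591, -61, 121], [595, -65, 121], [619, -56, 105]] [158 156 146]
205 [[591, -61, 119], [594, -66, 120], [619, -56, 103]] [141 140 131]
```

>>> jog_arm(
  motion=[
    [-1,0,0,1,0],
    [-1,0,0,1,0],
    [-1,0,0,0,0],
    [-1,0,0,0,0],
  ],
)

```text
time: 10.22
tool_pos: [0.6088, -0.0569, 0.0913]
tcp_rot: [3.061, 0.706, 0.001]
wrist_force: [3.1, 0.2, 5.8]
width: 0.002
grip_force: 3.1
```

```bash
python3 -c "
from h import *
to((.6,-.05,.1),26)
for n in range(3): bot.read_camera('side'); print(bot.read_state()['wrist_force'].round(1))
p,d=bot.read_camera('side'); C=cloud('side',d)
for v in range(199,209,2): print(v,[(C[v,u]*1000).round().astype(int).tolist() for u in (288,292,296)],p[v,292])
"
```

```text
t 10.22 tcp [ 0.6088 -0.0569  0.0913] az 25.98 tilt -1.0 tool mm [ -4.9 -10.   -8.7] F [3.1 0.2 5.8] w 0.0 twist -0.0
[3.2 0.9 6.6]
[3.4 0.1 5.8]
[3.  0.1 6.6]
199 [[595, -57, 126], [597, -64, 129], [606, -65, 125]] [48 51 50]
201 [[596, -57, 122], [598, -63, 124], [606, -65, 121]] [62 62 60]
203 [[596, -57, 118], [600, -62, 119], [618, -56, 107]] [147 145 136]
205 [[592, -60, 118], [595, -66, 119], [619, -56, 103]] [160 157 148]
207 [[591, -61, 115], [594, -67, 116], [617, -58, 101]] [123 121 115]
```

>>> jog_arm(
  motion=[
    [-1,0,0,1,0],
    [-1,0,0,1,0],
    [-1,0,0,0.5,0],
    [-1,0,0,0,0],
    [-1,0,0,0,0],
  ],
)

```text
time: 10.83
tool_pos: [0.6089, -0.0569, 0.0892]
tcp_rot: [3.061, 0.706, 0.001]
wrist_force: [1.3, 1.0, 8.5]
width: -0.001
grip_force: 3.9
```

```bash
python3 -c "
from h import *
to((.6,-.05,.1),26)
for n in range(3): bot.read_camera('side'); print(bot.read_state()['wrist_force'].round(1))
p,d=bot.read_camera('side'); C=cloud('side',d)
for v in range(203,209,2): print(v,[(C[v,u]*1000).round().astype(int).tolist() for u in (288,292)],p[v,292])
"
```

```text
t 10.83 tcp [ 0.6089 -0.0569  0.0892] az 25.98 tilt -1.0 tool mm [ -5.  -10.1 -10.8] F [1.3 1.  8.5] w -0.0 twist -0.0
[1.5 0.  7.7]
[1.3 0.5 7.7]
[1.9 1.  7.6]
203 [[597, -56, 117], [599, -63, 119]] [96 95 90]
205 [[594, -59, 116], [597, -65, 118]] [161 159 149]
207 [[591, -61, 115], [594, -67, 116]] [146 145 136]
```

>>> jog_arm(
  motion=[
    [-1,0,0,0.7,0],
    [-1,0,0,0,0],
    [-1,0,0,-5,0],
    [-1,0,0,-5,0],
    [-1,0,0,-8,0],
    [-1,0,0,-12,0],
    [-1,0,0,0,0],
    [-1,0,0,0,0],
  ],
)

```text
time: 11.7
tool_pos: [0.6083, -0.0568, 0.1181]
tcp_rot: [3.061, 0.706, 0.0]
wrist_force: [-0.5, 0.1, -0.5]
width: -0.001
grip_force: 0.0
```

```bash
python3 -c "
from h import *
to((.6,-.05,.1),26)
p=capscan(.11); cv2.imwrite('pics/g.png',cv2.resize(p[150:240,220:340,::-1],None,fx=6.6,fy=6.6,interpolation=cv2.INTER_CUBIC))
"
```

```text
t 11.7 tcp [ 0.6083 -0.0568  0.1181] az 25.98 tilt -1.0 tool mm [-4.5 -9.7 18.1] F [-0.5  0.1 -0.5] w -0.0 twist -0.0
0.115 10 r -0.0122 -0.0014 n -0.0006
0.125 228 r -0.0394 0.0142 n -0.0021
0.145 6 r -0.0328 -0.0298 n -0.0018
```

View pics/g.png

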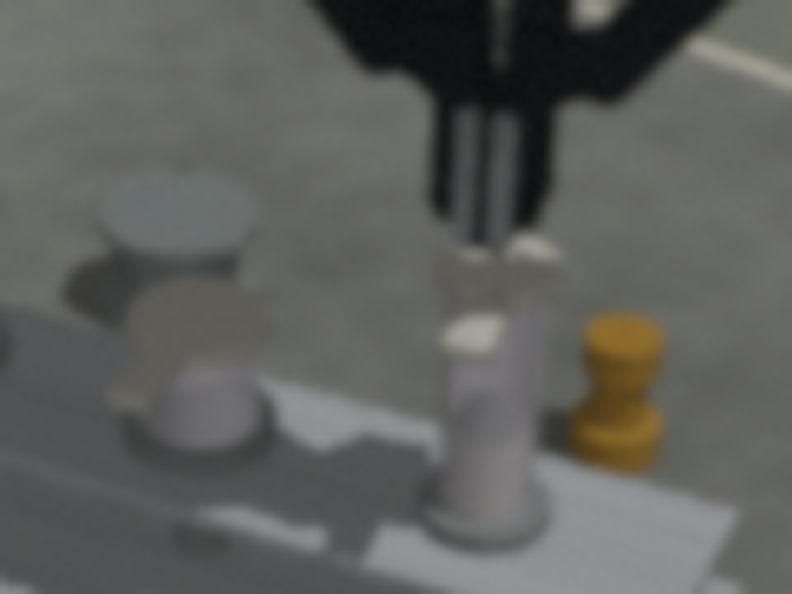

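The tall cap lies shut (tab at (470,335), disc at (500,270)), and the scan shows it all near z ≈ 0.125. Next is the short vial. I'll grip its tab by the sides with light force, lift to pop the latch, then let go.

>>> jog_arm(
  motion=[
    [-1,0,0,-12,4.7],
    [-1,0,0,-12,4.7],
    [0,-5,0,0,0],
    [0,0,0,0,0],
  ],
  force=25,
)

```text
time: 12.08
tool_pos: [0.6029, -0.0583, 0.1416]
tcp_rot: [3.108, 0.456, -0.001]
wrist_force: [-0.3, -0.6, -0.2]
width: 0.267
grip_force: 0.0
```

```bash
python3 -c "
from h import *
to((.5693,.0253,.1),16.6)"
```

```text
t 12.08 tcp [ 0.6029 -0.0583  0.1416] az 16.71 tilt -1.0 tool mm [ -8.1 -89.7  41.6] F [-0.3 -0.6 -0.2] w 0.27 twist 0.1
```

>>> jog_arm(
  motion=[
    [0,-2,-20,0,0],
    [0,-2,-25,0,0],
    [0,-2,-25,0,0],
    [0,-2,-20,10,0],
    [0,0,0,16,0],
    [0,0,0,16,0],
    [0,0,0,0,0],
    [0,0,0,0,0],
  ],
)

```text
time: 12.75
tool_pos: [0.5681, 0.0259, 0.0976]
tcp_rot: [-3.108, -0.455, 0.007]
wrist_force: [-0.0, 0.2, -1.0]
width: 0.496
grip_force: 0.0
```

```bash
python3 -c "
from h import *
to((.5693,.0253,.04),16.6)
p,d=bot.read_camera('side'); C=cloud('side',d); s=bot.read_state()['tool_pos']
R=cv2.Rodrigues(np.array(bot.read_state()['tcp_rot']))[0]
L=(C-s)@R*1000
k=(abs(L[...,0])<25)&(abs(L[...,1])<60)&(C[...,2]>.09)&(C[...,2]<.2)&(p.max(-1)<110)&(d>0)
for y in range(-60,60,8):
  m=k&(abs(L[...,1]-y-4)<4)
  if m.any(): print(y,m.sum(),'lowest z',np.sort(C[m][:,2])[:3].round(3),'x',L[m][:,0].min().round(0),L[m][:,0].max().round(0))
q=p.astype(int);w=(q[...,0]-q[...,2]>4)&(abs(C[...,2]-.083)<.006)&(np.hypot(C[...,0]-.59,C[...,1]-.03)<.05); print('cap in tool',w.sum(),L[w].mean(0).round(1)); t=w&(np.hypot(C[...,0]-.6028,C[...,1]-.0353)>.023); print('tab',t.sum(),L[t].mean(0).round(1),L[t].min(0).round(1),L[t].max(0).round(1))
cv2.imwrite('pics/h.png',cv2.resize(p[130:250,190:350,::-1],None,fx=5,fy=5,interpolation=cv2.INTER_CUBIC))
"
```

```text
t 12.75 tcp [0.5681 0.0259 0.0976] az 16.67 tilt -1.0 tool mm [ 1.2  1.  57.6] F [-0.   0.2 -1. ] w 0.5 twist 0.1
-60 50 lowest z [0.176 0.178 0.179] x -16.0 6.0
-52 125 lowest z [0.172 0.174 0.174] x -17.0 10.0
-44 51 lowest z [0.17  0.171 0.172] x -16.0 -0.0
-36 84 lowest z [0.135 0.137 0.138] x -20.0 6.0
-28 328 lowest z [0.129 0.129 0.129] x -21.0 10.0
-20 39 lowest z [0.188 0.188 0.188] x -21.0 2.0
-12 3 lowest z [0.198 0.199 0.2  ] x -12.0 -11.0
4 3 lowest z [0.199 0.199 0.2  ] x -13.0 -12.0
12 29 lowest z [0.18  0.185 0.186] x -20.0 12.0
20 239 lowest z [0.129 0.129 0.13 ] x -20.0 16.0
28 257 lowest z [0.135 0.135 0.136] x -19.0 12.0
36 28 lowest z [0.17 0.17 0.17] x -16.0 -3.0
44 81 lowest z [0.174 0.175 0.175] x -16.0 8.0
52 75 lowest z [0.177 0.179 0.179] x -16.0 9.0
cap in tool 288 [26.5  2.9 13.2]
tab 48 [ 0.7  3.  13.9] [-8.8 -1.8 11.7] [12.5  7.7 17. ]
```

View pics/h.png

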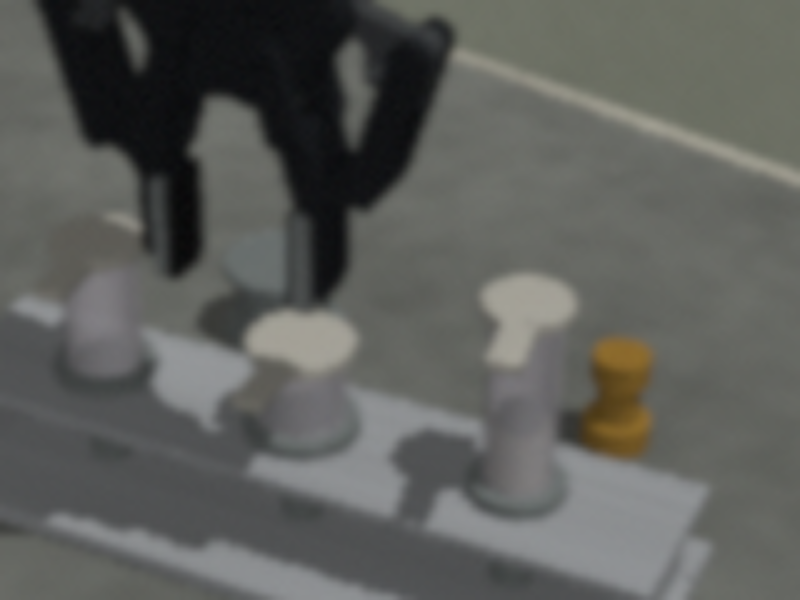

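The picture shows the tall cap lying flat and shut at (527,300). The open fingers at (175,270) and (315,300) hang above the short vial's tab. I'll narrow the opening for neighbour clearance, shift to centre on the tab and go down.

>>> jog_arm(
  motion=[
    [-0.3,-2,3,0,0],
    [-0.3,0,0,0,0],
    [-0.3,0,0,12,0],
    [-0.3,0,0,12,0],
    [-0.3,0,0,12,0],
    [-0.3,0,0,12,0],
    [-0.3,0,0,10,0],
    [-0.3,0,0,0,0],
    [-0.3,0,0,0,0],
  ],
)

```text
time: 13.55
tool_pos: [0.568, 0.0225, 0.0401]
tcp_rot: [-3.108, -0.453, 0.004]
wrist_force: [0.4, 0.4, 0.5]
width: 0.349
grip_force: 0.0
```

>>> jog_arm(
  motion=[
    [-1,0,0,0,0],
    [-1,0,0,0,0],
    [-1,0,0,0,0],
    [-1,0,0,0,0],
  ],
  force=25,
)

```text
time: 13.88
tool_pos: [0.569, 0.024, 0.0422]
tcp_rot: [-3.107, -0.452, -0.0]
wrist_force: [-1.2, 4.6, -1.1]
width: 0.127
grip_force: 27.1
```

```bash
python3 -c "
from h import *
to((.5693,.0253,.04),16.6); print(bot.read_state()['grip_force'])
"
```

```text
t 13.88 tcp [0.569  0.024  0.0422] az 16.55 tilt -1.0 tool mm [ 0.6 -1.2  2.2] F [-1.2  4.6 -1.1] w 0.13 twist -0.0
27.088000774383545
```

>>> jog_arm(
  motion=[
    [-1,0,0,-3,0],
    [-1,0,0,-3,0],
    [-1,0.5,0,-3,0],
    [-1,1,0,-3,0],
    [-1,1,0,-3,0],
    [-1,1,0,-3,0],
    [-1,0,0,0,0],
  ],
)

```text
time: 14.47
tool_pos: [0.5733, 0.0252, 0.0607]
tcp_rot: [-3.107, -0.452, -0.003]
wrist_force: [0.8, 5.5, -2.6]
width: 0.124
grip_force: 27.7
```

```bash
cat >> h.py <<'E'
def short():
    a=np.array([.6028,.0353]);u=np.array([.958,.286])
    p,d=bot.read_camera('side'); C=cloud('side',d); q=p.astype(int)
    k=(C[...,2]>.076)&(np.hypot(C[...,0]-.6,C[...,1]-.033)<.06)&(C[...,2]<.16)&(q[...,0]-q[...,2]>3)&(q[...,0]>75);P=C[k]
    r=(P[:,:2]-a)@u
    for z in np.arange(.08,.16,.01):
        m=abs(P[:,2]-z)<.005
        if m.any(): print(z.round(3),m.sum(),"r",r[m].min().round(4),r[m].max().round(4))
    return p
E
python3 -c "
from h import *
to((.5693,.0253,.04),16.6); print(bot.read_state()['grip_force']); short()
"
```

```text
t 14.47 tcp [0.5733 0.0252 0.0607] az 16.56 tilt -1.0 tool mm [-3.8 -1.2 20.7] F [ 0.8  5.5 -2.6] w 0.12 twist -0.0
27.6953986287117
0.08 2 r 0.01 0.0166
0.09 19 r -0.0059 0.0199
0.1 23 r -0.0103 0.0031
0.11 2 r -0.033 -0.0325
0.12 2 r -0.0319 -0.0314
```

It has popped: the cap scan rises to z ≈ 0.10 and the force is small. Now I'll release and back away outward.

>>> jog_arm(
  motion=[
    [0,0,0,0,0],
    [0,0,0,0,0],
    [0,0,0,0,0],
    [0,0,0,0,0],
    [0,-12,0,-8,0],
    [0,-15,0,-15,0],
    [0,-15,0,-20,0],
    [0,-15,0,-25,0],
    [0,0,0,-25,0],
    [0,0,0,0,0],
  ],
)

```text
time: 15.35
tool_pos: [0.5213, 0.0066, 0.1587]
tcp_rot: [3.107, 0.452, 0.015]
wrist_force: [1.5, 0.1, 1.4]
width: 0.494
grip_force: 0.0
```

>>> jog_arm(
  motion=[
    [0,-20,0,-20,0],
    [0,-20,0,-20,0],
    [0,0,0,0,0],
    [0,0,0,0,0],
    [0,0,0,0,0],
    [0,0,0,0,0],
    [0,0,0,0,0],
    [0,0,0,0,0],
  ],
)

```text
time: 16.02
tool_pos: [0.4794, -0.0041, 0.1915]
tcp_rot: [-3.108, -0.453, 0.003]
wrist_force: [0.9, -0.5, 0.3]
width: 0.495
grip_force: 0.0
```

```bash
python3 -c "
from h import *
to((.5693,.0253,.04),16.6); print('short'); short(); print('tall'); capscan(.11)
p,d=bot.read_camera('side'); C=cloud('side',d); q=p.astype(int)
k=(np.hypot(C[...,0]-.5766,C[...,1]-.1155)<.05)&(C[...,2]>.09)&(C[...,2]<.17)&(q[...,0]-q[...,2]>3); print('mid z',np.percentile(C[k][:,2],[5,50,95]).round(4),k.sum())
P=np.load('side0.npz')
df=(np.abs(q-P['p'].astype(int)).max(-1)>40)
for n,(u,v) in dict(spool=(246,188),fit=(314,208),driver=(220,272)).items(): print(n,df[v-12:v+12,u-12:u+12].sum())
"
```

```text
t 16.02 tcp [ 0.4794 -0.0041  0.1915] az 16.6 tilt -1.0 tool mm [ 94.8  -2.4 151.3] F [ 0.9 -0.5  0.3] w 0.49 twist -0.0
short
0.08 31 r 0.0151 0.0209
0.09 68 r 0.014 0.0218
0.1 101 r 0.0157 0.0264
0.11 110 r 0.0176 0.0296
0.12 50 r 0.0222 0.0305
0.13 37 r 0.0257 0.0313
0.14 27 r 0.028 0.0332
tall
0.115 11 r -0.0131 -0.0018 n 0.0002
0.125 256 r -0.0391 0.0154 n -0.0015
mid z [0.1021 0.1058 0.107 ] 244
spool 77
fit 0
driver 0
```

```bash
python3 -c "
from h import *
print(bot.finish_job())"
```

```text
the job is handed in; nothing more can be done
None
```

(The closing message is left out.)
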